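# Charge the tub tumbler from its tip tray

## Task

Load the tube offcuts into the tumbler for deburring: press the tray's safety latch firmly down and turn it counter-clockwise to release the tray, then push the tip lever over until every offcut has slid into the tub. Ease the lever back so that the tray comes down level without dropping, and leave the other things on the bench where they stand.

Things in the scene. Friction and masses are not known exactly. Their poses are not given: they have to be found in the camera images.
- tumbler: Bench tub tumbler, fixed: grey base plate 335 x 292 mm, a rubber-lined open tub on springs and, before it, an aluminium tip tray. Origin at bench level below the tray's hinge axis, midway across; x runs from tray to tub, y to the left seen from the tray, z up. The latch post stands right of the tray at x -100, y -122 mm; the tip lever stands left of the tray at y +115.
- tub_floor (a point): Middle of the tub's inner floor, 50 mm above the bench, 55 mm past the hinge axis. The tub is 150 mm (x) by 170 mm (y) inside; above the bench its near rim is 112 mm high, its side walls 154, its back wall 174.
- tray_hinge (a point): Middle of the tray's hinge axis, which runs along the tumbler's y, 130 mm above the bench. The level tray reaches 145 mm towards the free end and 20 mm over the tub, is 150 mm wide, its floor 122 mm and its walls 150 mm above the bench, and is open at the tub end.
- tray (a joint): Tilt of the tip tray, rad: 0 level (resting on its stand), 1.15 the upper stop. Its weight (0.45 kg with lever) brings it and the lever back down: it does not stay up. Offcuts begin to slide at about 0.6 and are all gone after about a second at 1.0 or more. While latched it moves only about 0.02.
- lever_grip (a point): Middle of the black T grip (60 mm along the tumbler's y, 16 mm thick) on the end of the tip lever, a 10 mm rod that turns with the tray in a circle of 120 mm about the hinge axis. Tray level: it leans 0.55 rad away from the tub, grip 232 mm above the bench. 3 to 5 N on the grip towards the tub tips the tray. Free on all sides and above.
- latch_turn (a joint): Turn of the tray latch, rad, counter-clockwise from above: 0 latched (brass tongue over the lug on the tray's right side), 1.05 the stop, fully released. It turns only while its cap is pressed down 7 mm or more; turned fully and let up, it stays.
- latch_press (a joint): How far the latch's spring cap is pressed down, m: 0 up, 0.0085 the stop. Takes about 4.5 N to start and 12 N to the bottom; springs back up.
- latch_wing (a point): Middle of the black wing grip on the latch cap, on its vertical turning axis, 189 mm above the bench when up. The wing is 14 mm thick along this point's x and 46 mm long along its y, which points along the tongue; it ends 17 mm above this point and stands on a 44 mm disc whose top is 23 mm below it. The point turns and sinks with the cap. Nothing stands within 60 mm at its height.
- offcut_0_mid (a point): Middle of a loose metal tube offcut, 14 mm wide, 32 long, on the tray (standing on end).
- offcut_1_mid (a point): Middle of a loose metal tube offcut, 14 mm wide, 22 long, on the tray (lying).
- offcut_2_mid (a point): Middle of a loose metal tube offcut, 12 mm wide, 41 long, on the tray (lying).
- offcut_3_mid (a point): Middle of a loose metal tube offcut, 16 mm wide, 30 long, on the tray (lying).
- offcut_4_mid (a point): Middle of a loose metal tube offcut, 14 mm wide, 32 long, on the tray (lying).
- offcut_5_mid (a point): Middle of a loose metal tube offcut, 14 mm wide, 22 long, on the tray (standing on end).
- cork_mid (a point): Middle of a loose brown cork sanding block, 51 x 86 x 29 mm, lying on the bench to the left of the tumbler: a bystander.

How it is judged (in metres and radians):
On the way, in this order (a step that is already met when the one before it is completed fails the run):
1. the latch cap is pressed down while it is still latched (value of joint latch_press above 0.006 m and value of joint latch_turn below 0.4 rad), for 0.05 s.
2. the latch is turned to its released position (value of joint latch_turn above 0.85 rad), for 0.2 s.
3. the tray is tipped up (value of joint tray above 0.6 rad), for 0.1 s.
At the end, for the whole second after the job is handed in: All six offcuts lie at rest inside the tub (middles within its inner walls and below its near rim), and the tray is down level (within 0.06 rad) (x of offcut_0_mid in the frame of tumbler between -0.02 and 0.13 m and y of offcut_0_mid in the frame of tumbler between -0.085 and 0.085 m and z of offcut_0_mid in the frame of tumbler between 0.045 and 0.11 m and linear speed of each of offcut_0, offcut_1, offcut_2, offcut_3, offcut_4, offcut_5 below 0.05 m/s and x of offcut_1_mid in the frame of tumbler between -0.02 and 0.13 m and y of offcut_1_mid in the frame of tumbler between -0.085 and 0.085 m and z of offcut_1_mid in the frame of tumbler between 0.045 and 0.11 m and x of offcut_2_mid in the frame of tumbler between -0.02 and 0.13 m and y of offcut_2_mid in the frame of tumbler between -0.085 and 0.085 m and z of offcut_2_mid in the frame of tumbler between 0.045 and 0.11 m and x of offcut_3_mid in the frame of tumbler between -0.02 and 0.13 m and y of offcut_3_mid in the frame of tumbler between -0.085 and 0.085 m and z of offcut_3_mid in the frame of tumbler between 0.045 and 0.11 m and x of offcut_4_mid in the frame of tumbler between -0.02 and 0.13 m and y of offcut_4_mid in the frame of tumbler between -0.085 and 0.085 m and z of offcut_4_mid in the frame of tumbler between 0.045 and 0.11 m and x of offcut_5_mid in the frame of tumbler between -0.02 and 0.13 m and y of offcut_5_mid in the frame of tumbler between -0.085 and 0.085 m and z of offcut_5_mid in the frame of tumbler between 0.045 and 0.11 m and value of joint tray below 0.06 rad); the robot touches nothing.
It fails at once if the tray is dropped (comes down faster than 3 rad/s) (velocity of joint tray below -3 rad/s).
It fails at once if the cork block is moved by more than 25 mm (distance of cork_mid from where it was at the start of the episode above 0.025 m).
It also fails if it takes over 54 s, if anything falls off the work surface, if the arm or the gripper's body presses on something with over 40 N, if the wrist force passes 120 N, or if a joint passes its speed limit or range.

## Robot

A 7-joint arm with a two-finger parallel gripper is mounted at the origin on a cart in front of the work surface, level with it; the furniture and walls round the work are solid. World frame = base frame: x ahead of the robot, y to its left, z up, the work surface at z = 0. Lengths are in mm, angles in rad, forces in N, time in s.
With the tool pointing down it reaches from about 425 to 875 mm from the base axis. Payload 8.4 kg.
Tool frame: the origin (TCP) lies at the very end of the fingers, on their centre line; the grasp point (between the pads) lies 19 mm behind it; z points along the fingers, y is the line along which they close (so a half turn about z gives the same grasp; the last joint's range is limited). The gripper opens to 85 mm and grips with 20 to 120 N. Pads are 22 mm wide; open, the fingers measure 114 mm over their backs; the gripper's body (76 mm by 85 mm) begins 54 mm behind the grasp point. The pads swing forward as they close: fully open they stand 13 mm farther back than shut.
Start: joints at [1.08, 0.333, 0.04, 1.465, -0.013, 1.343, -0.059], TCP at [248.18, -600.725, 231.308] pointing down, gripper open.
Joint ranges: [-2.58, 2.58], [-0.38, 2.09], [-1.3, 1.39], [0.25, 2.4], [-1.5, 4.64], [0.08, 2.09], [-2.65, 2.65]. Speed limits (rad/s): [2.22, 2.22, 2.79, 2.79, 3.14, 3.14, 3.14].

## Interface

Orientations are given as a unit quaternion [w, x, y, z].
In Python, from rig import manip gives the robot as it stands. The module is installed in compiled form; this text tells all that it offers.
- The arm moves only by the shell command python3 -m pendant 'ROWS' [FORCE]. ROWS is JSON, a list of rows, each a list of 3 entries, a list of its own where there are three numbers: the shift along the tool's x, y, z in mm, then the turn about the tool's z in degrees, then the closure, from 0 (fully open) to 1 (shut). A call has exactly 8 rows; each row is the pose to reach, as a shift and turn from the pose commanded when the call began, along the tool's axes at that moment; what a row does not reach only later rows make up. A row lasts 1/12 s, in which the tool goes at most 41.7 mm and 7.16 degrees, less where a joint would pass 70% of its speed; a pose out of reach is approached as far as the arm can. A call with a gripper value outside its range is refused whole. The fingers move at their own pace and stop on an object; FORCE is the grip in N (left out, the last holds). Time passes only in rows, so rows that repeat a pose let the fingers close, or fill a call up. It gives the time, the measured TCP pose, the force, the opening and the grip force at its end, in the units of the state.
- manip.state(): the state, without advancing time (a new reading comes with each control period).
- manip.capture(name): name is "scene" or "side" or "wrist"; returns a dict with "image" (480x640x3 uint8, red, green, blue), "z_map" (480x640 float32, mm along the optical axis (not along the pixel's ray), 0 where there is no reading), "fovy" (degrees; the focal length in pixels is half the picture's height over the tangent of half this angle, whatever the lens; pixels are square), "cx", "cy" (the principal point, pixels), "extrinsics" (4x4, takes a point from camera to world coordinates); the wrist camera has in their place "mount" (4x4, takes a point from camera to tool coordinates, whose origin is the TCP and whose axes are the flange's). Camera axes: x right, y down, z forward; pixel columns grow to the right and rows downward; lengths in mm; the calibration is good to about 2 mm. A picture is of the moment at which its call begins: read the wrist's pose just before it.
- manip.finish_job(): hands the job in; it is judged then, once.
The state is a dict: "time": time; "joint_pos": joint angles; "qd": joint speeds; "joint_efforts": joint torques, N m; "tcp_pos": TCP position; "ee_rot": TCP orientation; "force": force on the tool from outside, world axes, zero at the start; "ft_torque": the same for the moment, N m; "finger_gap": finger opening in mm; "gripper_force": force on a finger pad.
Only numpy, scipy, OpenCV 4.12 (cv2) and the standard library are available. Lean on these libraries where they do the work, as an engineer would, in place of code of your own. Each camera call takes 0.05 s, during which the arm holds its last target. There are 200 camera calls.

## Working session

There is one attempt and no reset: what is moved stays moved. The work goes in short steps, Python scripts to look and compute and a shell command to move; the robot and the scene stay as the last step left them, time stands still between calls to the robot, and variables do not carry over. Pictures are saved under pics/ and viewed, at most 10 in all, crops included, and the job is handed in when it is done.

```bash
mkdir -p pics; cat > h.py <<'E'
import numpy as np, cv2
from rig import manip
def cap(n):
    c=manip.capture(n); c['f']=240/np.tan(np.radians(c['fovy'])/2); return c
def pts(c,T=None):
    T=c['extrinsics'] if T is None else T
    z=c['z_map']; v,u=np.mgrid[0:480,0:640]
    P=np.stack([(u-c['cx'])/c['f']*z,(v-c['cy'])/c['f']*z,z,np.ones_like(z)],-1)
    W=(P@np.array(T).T)[...,:3]; W[z<=0]=np.nan; return W
E
python3 - <<'E'
from h import *
s=manip.state(); print(s)
for n in('scene','side'):
    c=cap(n); cv2.imwrite(f'pics/{n}.png',c['image'][...,::-1]); np.savez(f'{n}.npz',img=c['image'],W=pts(c)); print(n,c['fovy'],np.round(c['extrinsics'],3).tolist())
E
```

```text
{'time': 0.0, 'joint_pos': array([ 1.07982906,  0.3338741 ,  0.03985221,  1.46630746, -0.01336804,
        1.34330316, -0.05851145]), 'qd': array([ 2.91832801e-05,  3.60994143e-04, -1.99906728e-03,  1.49495871e-03,
       -6.64432494e-04,  5.57134847e-04, -4.43963541e-05]), 'joint_efforts': array([-4.91690435e-05, -6.58564711e+01,  1.36515353e+00, -4.05555475e+01,
        1.67070609e-02,  1.28714784e-02,  1.09633602e-04]), 'tcp_pos': array([ 247.97776407, -600.32593242,  230.42706275]), 'ee_rot': array([-7.82209358e-04,  9.80875890e-01,  1.94632541e-01, -2.23049757e-04]), 'force': array([-0.00398357, -0.02973595,  0.64576663]), 'ft_torque': array([-0.02908812, -0.06724106, -0.02622375]), 'gripper_force': 0.0, 'finger_gap': 85.45455524321885}
scene 47.4348253347764 [[-0.849, -0.397, 0.348, 242.882], [-0.527, 0.659, -0.536, 639.006], [-0.017, -0.639, -0.769, 862.78], [0.0, 0.0, 0.0, 1.0]]
side 56.835354196256006 [[0.909, -0.258, 0.326, 308.427], [-0.416, -0.57, 0.709, -448.006], [0.003, -0.78, -0.626, 708.393], [0.0, 0.0, 0.0, 1.0]]
```

View pics/scene.png

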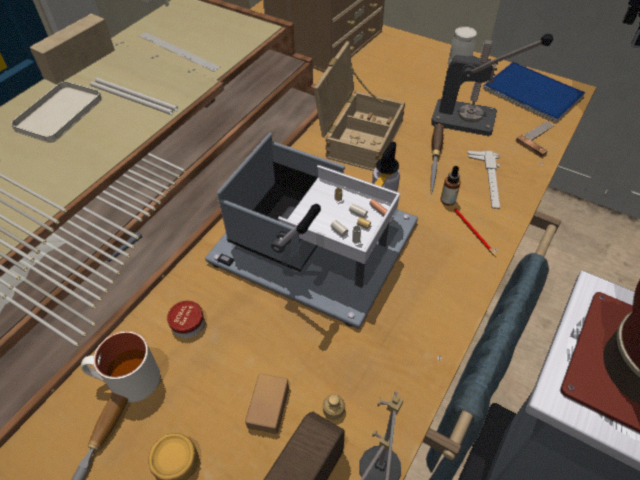

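View pics/side.png

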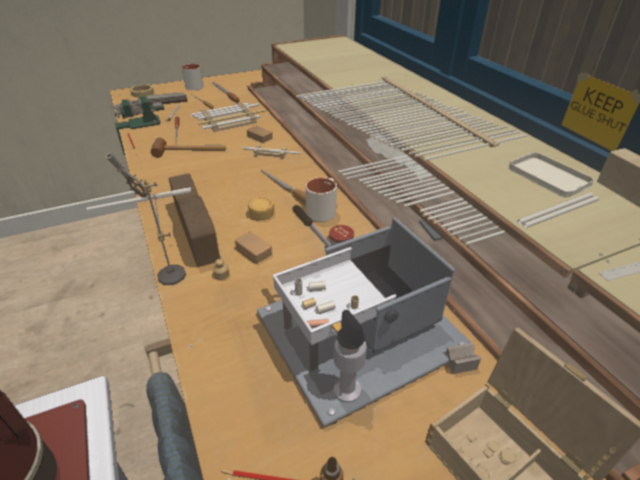

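The scene view shows the tumbler near (315,225), with the lever grip at (310,215) and the latch wing at (387,160). In the side view the wing is at (350,330), the tray is at (330,295), and the cork is at (253,247).

```bash
python3 - <<'E'
from h import *
def blob(n,box,zl,zh,dark=70):
    d=np.load(n+'.npz'); W=d['W'];im=d['img'].astype(int)
    m=np.zeros((480,640),bool); m[box[1]:box[3],box[0]:box[2]]=1
    m&=(W[...,2]>zl)&(W[...,2]<zh)&(im.max(-1)<dark)
    p=W[m]; 
    if len(p)<5: print(n,len(p)); return
    r=cv2.minAreaRect(p[:,:2].astype(np.float32)); print(n,len(p),'med',np.median(p,0).round(1),'max z',np.nanpercentile(p[:,2],98).round(1),'rect',np.round(r[0],1),np.round(r[1],1),round(r[2],1), cv2.boxPoints(r).round().tolist())
print('grip'); 
for n,b in(('scene',(285,195,330,240)),('side',(310,250,400,350))): blob(n,b,222,250)
print('wing')
for n,b in(('scene',(370,140,405,180)),('side',(325,300,375,365))): blob(n,b,195,215)
# tub/tray walls
for n in('scene','side'):
    d=np.load(n+'.npz');W=d['W']
    for lo,hi in((168,178),(146,153)):
        m=(W[...,2]>lo)&(W[...,2]<hi)&(abs(W[...,0]-600)<300)&(abs(W[...,1])<300)
        m=cv2.morphologyEx(m.astype(np.uint8),cv2.MORPH_OPEN,np.ones((2,2)))>0
        p=W[m]; print(n,lo,len(p)); r=cv2.minAreaRect(p[:,:2].astype(np.float32)); print(np.round(r[0],1),np.round(r[1],1),cv2.boxPoints(r).round().tolist())
    print(np.round(W[335,348],0),np.round(W[215,310],0),np.round(W[165,387],0))
E
```

```text
grip
scene 291 med [552.9 180.5 240. ] max z 242.7 rect [554.1 175.4] [14.3 59.6] 3.4 [[545.0, 205.0], [549.0, 145.0], [563.0, 146.0], [559.0, 206.0]]
side 0
wing
scene 163 med [533.4 -58.1 204.9] max z 208.4 rect [535.1 -63.5] [13.6 44.4] 3.7 [[527.0, -42.0], [530.0, -86.0], [543.0, -85.0], [540.0, -41.0]]
side 221 med [533.5 -72.6 204.5] max z 207.9 rect [536.4 -68.8] [13.7 40.8] 4.4 [[528.0, -49.0], [531.0, -90.0], [545.0, -89.0], [542.0, -48.0]]
scene 168 397
[718.6 -24.7] [311.9 476.2] [[441.0, 37.0], [773.0, -304.0], [996.0, -87.0], [664.0, 255.0]]
scene 146 962
[628.8 -59.5] [277.6 487.8] [[474.0, 175.0], [507.0, -312.0], [784.0, -294.0], [751.0, 193.0]]
[463. 199.  -0.] [554. 171. 240.] [529. -49. 181.]
side 168 885
[690.9 -41.3] [439.9 324.6] [[467.0, -199.0], [775.0, -301.0], [914.0, 116.0], [606.0, 219.0]]
side 146 1253
[642.7 -47.9] [414.3 388.2] [[399.0, -193.0], [771.0, -301.0], [887.0, 97.0], [514.0, 205.0]]
[531. -68. 173.] [690. 447.  17.] [935. 471. 101.]
```

```bash
cat >> h.py <<'E'
from scipy.spatial.transform import Rotation as Ro
def Rt(s=None):
    q=(s or manip.state())['ee_rot']; return Ro.from_quat([q[1],q[2],q[3],q[0]]).as_matrix()
def to(tgt,yawy=None):
    """shift in tool axes to the world TCP target; turn deg about tool z so tool y is at world angle yawy (mod 180)"""
    s=manip.state(); R=Rt(s); d=R.T@(np.array(tgt)-s['tcp_pos']); t=None
    if yawy is not None:
        a=np.degrees(np.arctan2(R[1,1],R[0,1])); t=-((yawy-a+90)%180-90)
    print('shift',d.round(1),'turn',None if t is None else round(t,1))
YAW=np.radians(4.4); O=np.array([625.2,65.5])
def tw(x,y,z): return np.array([O[0]+x*np.cos(YAW)-y*np.sin(YAW),O[1]+x*np.sin(YAW)+y*np.cos(YAW),z])
E
python3 - <<'E'
from h import *
W=np.load('scene.npz')['W']; W2=np.load('side.npz')['W']
p=np.vstack([W.reshape(-1,3),W2.reshape(-1,3)]); p=p[~np.isnan(p[:,0])]
a=np.array([248,-600]);b=np.array([535.5,-65.5]);u=(b-a)/np.linalg.norm(b-a)
s=(p[:,:2]-a)@u; q=(p[:,:2]-a)@np.array([-u[1],u[0]])
for k in range(0,650,50):
    m=(abs(s-k)<25)&(abs(q)<150); print(k,m.sum(),np.percentile(p[m,2],99.5).round() if m.sum()>20 else '')
m=(p[:,2]>60)&(p[:,1]<-150)&(p[:,0]>200)&(p[:,2]<400)
print('press',W[80,465],W[40,548],W[35,465])
print(tw(-100,-122,189),tw(-62.7,115,232))
to((535.5,-65.5,260),4.4)
print(Rt().round(3))
E
```

```text
0 1022 310.0
50 1234 310.0
100 1089 14.0
150 1141 263.0
200 1987 263.0
250 2436 200.0
300 2031 10.0
350 2181 29.0
400 1995 23.0
450 4193 100.0
500 8074 63.0
550 7108 63.0
600 8459 207.0
press [ 530.92525186 -458.34440652  119.75028355] [ 385.15259146 -466.62458038  259.30052162] [ 615.024793   -678.74998852   97.83964561]
[534.85444621 -63.81233858 189.        ] [553.8621042  175.35078344 232.        ]
shift [ 469.9 -384.6  -29. ] turn -71.9
[[ 0.924  0.382 -0.001]
 [ 0.382 -0.924  0.001]
 [-0.    -0.001 -1.   ]]
```

```bash
python3 -m pendant '[[[0,0,-40],0,0],[[0,0,-80],0,0],[[0,0,-120],0,0],[[0,0,-150],0,0],[[25,-20,-150],-5,0],[[50,-40,-150],-10,0],[[80,-65,-150],-16,0],[[110,-90,-150],-22,0]]' 80; python3 - <<'E'
from h import *
to((535.5,-65.5,380),4.4)
E
```

```text
time: 0.77
tcp_pos: [315.7, -474.3, 380.8]
ee_rot: [-0.0, 0.925, 0.38, -0.0]
force: [1.0, -0.5, 0.5]
finger_gap: 85.0
gripper_force: 0.0
shift [ 443.7 -136.1    0.8] turn -49.7
```

```bash
python3 -m pendant '[[[36,-11,0],-6,0],[[72,-22,0],-12,0],[[108,-33,0],-18,0],[[144,-44,0],-24,0],[[180,-55,0],-30,0],[[216,-66,0],-36,0],[[252,-77,0],-42,0],[[288,-88,0],-48,0]]';  python3 - <<'E'
from h import *
to((535.5,-65.5,330),4.4)
E
```

```text
time: 1.43
tcp_pos: [459.8, -209.2, 381.2]
ee_rot: [-0.0, 0.69, 0.724, -0.0]
force: [1.2, -1.5, -0.1]
finger_gap: 85.7
gripper_force: 0.0
shift [140.   82.5  51.2] turn -1.7
```

```bash
python3 -m pendant '[[[30,18,10],-1,0],[[60,36,20],-1.7,0],[[90,54,30],-1.7,0],[[120,70,40],-1.7,0],[[140,82.5,51],-1.7,0],[[140,82.5,51],-1.7,0],[[140,82.5,51],-1.7,0],[[140,82.5,51],-1.7,0]]';  python3 - <<'E'
from h import *
s=manip.state(); R=Rt(s); c=cap('wrist')
T=np.eye(4);T[:3,:3]=R;T[:3,3]=s['tcp_pos']
W=pts(c,T@c['mount']); cv2.imwrite('pics/w1.png',c['image'][...,::-1])
print(s['tcp_pos'],s['force'],s['joint_pos'])
m=(W[...,2]>200)&(W[...,2]<212)&(c['image'].max(-1)<70)&(np.hypot(W[...,0]-535,W[...,1]+65)<45)
p=W[m]; r=cv2.minAreaRect(p[:,:2].astype(np.float32)); print(len(p),np.median(p[:,2]),r,cv2.boxPoints(r).round(1).tolist())
to((535.5,-65.5,176),4.4)
E
```

```text
time: 2.1
tcp_pos: [535.7, -68.5, 330.2]
ee_rot: [-0.0, 0.681, 0.732, -0.0]
force: [-0.1, 0.4, -0.1]
finger_gap: 85.3
gripper_force: 0.0
[535.65946355 -68.4945052  330.20631007] [-0.08631472  0.3535745  -0.10677659] [ 0.51059691  0.10726275 -0.50620303  1.55048021  0.05236211  1.49797411
  0.07475319]
1256 203.6805420464001 ((536.3967895507812, -64.32070922851562), (13.216843605041504, 43.636444091796875), 4.535422325134277) [[528.0999755859375, -43.099998474121094], [531.5, -86.5999984741211], [544.7000122070312, -85.5], [541.2999877929688, -42.0]]
shift [3.600e+00 1.000e-01 1.545e+02] turn -0.4
```

View pics/w1.png

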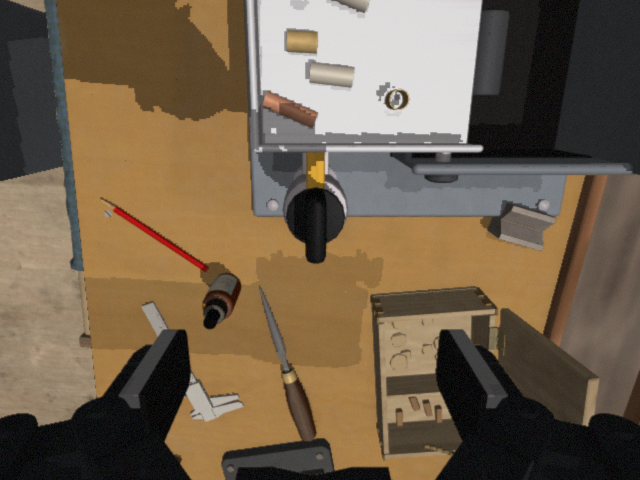

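The wing is at (316,225), long axis vertical in the view, and matches its expected position. I'll descend and grip it.

```bash
python3 -m pendant '[[[4,0.8,35],-0.4,0],[[4,0.8,70],-0.4,0],[[4,0.8,105],-0.4,0],[[4,0.8,135],-0.4,0],[[4,0.8,157],-0.4,0],[[4,0.8,157],-0.4,0],[[4,0.8,157],-0.4,0],[[4,0.8,157],-0.4,0]]'
python3 -m pendant '[[[0,0,0],0,0.6],[[0,0,0],0,1],[[0,0,0],0,1],[[0,0,0],0,1],[[0,0,0],0,1],[[0,0,0],0,1],[[0,0,0],0,1],[[0,0,0],0,1]]' 80
```

```text
time: 2.82
tcp_pos: [537.3, -64.4, 175.3]
ee_rot: [0.001, 0.679, 0.734, 0.001]
force: [0.4, -0.1, 1.6]
finger_gap: 85.6
gripper_force: 0.0
time: 3.48
tcp_pos: [536.9, -63.5, 173.7]
ee_rot: [0.0, 0.678, 0.735, 0.0]
force: [1.6, -0.6, 3.2]
finger_gap: 13.0
gripper_force: 78.1
```

```bash
python3 -m pendant '[[[0,0,3],0,1],[[0,0,6],0,1],[[0,0,9],0,1],[[0,0,10],0,1],[[0,0,10],0,1],[[0,0,10],0,1],[[0,0,10],0,1],[[0,0,10],0,1]]'
```

```text
time: 4.15
tcp_pos: [537.0, -63.6, 165.1]
ee_rot: [0.001, 0.678, 0.735, 0.0]
force: [-5.0, 0.9, 17.3]
finger_gap: 12.8
gripper_force: 80.2
```

```bash
python3 -m pendant '[[[0,0,0],-4,1],[[0,0,0],-9,1],[[0,0,0],-14,1],[[0,0,0],-19,1],[[0,0,0],-24,1],[[0,0,0],-29,1],[[0,0,0],-34,1],[[0,0,0],-38,1]]'; python3 -c "
from h import *
s=manip.state();print(s['ft_torque'],s['force'],s['joint_pos'],Rt(s)[:,1])"
```

```text
time: 4.82
tcp_pos: [535.8, -64.2, 165.1]
ee_rot: [-0.0, 0.401, 0.916, -0.001]
force: [-10.3, -1.6, 22.1]
finger_gap: 13.1
gripper_force: 81.1
[-0.36308527  2.60005201 -0.19121795] [-10.25275626  -1.5509534   22.13662625] [ 0.55763248  0.20622654 -0.58414413  1.7950363   0.1243184   1.17762548
  0.68194592] [ 0.73399442  0.67915287 -0.00188948]
```

```bash
python3 -m pendant '[[[0,0,0],-4,1],[[0,0,0],-9,1],[[0,0,0],-14,1],[[0,0,0],-18,1],[[0,0,0],-21,1],[[0,0,0],-23,1],[[0,0,0],-23,1],[[0,0,0],-23,1]]'; python3 -c "
from h import *
s=manip.state();print(s['ft_torque'],s['force'],s['joint_pos'],np.degrees(np.arctan2(Rt(s)[1,1],Rt(s)[0,1])))"
```

```text
time: 5.48
tcp_pos: [535.4, -65.0, 165.0]
ee_rot: [-0.001, 0.213, 0.977, -0.001]
force: [-12.6, -2.5, 23.5]
finger_gap: 12.7
gripper_force: 81.5
[-0.66192945  3.03577433 -0.50992379] [-12.6205469   -2.45721242  23.52707601] [ 0.59731399  0.21287185 -0.62883733  1.79336943  0.13712752  1.18052717
  1.06862247] 65.43347408286769
```

Turned about 61°. I'll let the cap up by 8 mm, open, check the pose, then rise.

```bash
python3 -m pendant '[[[0,0,-3],0,1],[[0,0,-6],0,1],[[0,0,-9],0,1],[[0,0,-9],0,0.5],[[0,0,-9],0,0],[[0,0,-9],0,0],[[0,0,-9],0,0],[[0,0,-9],0,0]]'
python3 -m pendant '[[[0,0,-30],0,0],[[0,0,-60],0,0],[[0,0,-100],0,0],[[0,0,-140],0,0],[[0,0,-160],0,0],[[0,0,-160],0,0],[[0,0,-160],0,0],[[0,0,-160],0,0]]'
python3 - <<'E'
from h import *
s=manip.state(); R=Rt(s); c=cap('wrist')
T=np.eye(4);T[:3,:3]=R;T[:3,3]=s['tcp_pos']
W=pts(c,T@c['mount']); cv2.imwrite('pics/w2.png',c['image'][...,::-1])
print(s['tcp_pos'],s['force'],s['joint_pos'])
m=(W[...,2]>200)&(W[...,2]<212)&(c['image'].max(-1)<70)&(np.hypot(W[...,0]-536,W[...,1]+64)<45)
p=W[m]; r=cv2.minAreaRect(p[:,:2].astype(np.float32)); print(len(p),np.median(p[:,2]),r,cv2.boxPoints(r).round(1).tolist())
print(tw(-62.7,115,232)); to((553.9,175.4,340),4.4)
E
```

```text
time: 6.15
tcp_pos: [536.3, -63.4, 172.0]
ee_rot: [-0.0, 0.212, 0.977, 0.0]
force: [0.5, -0.4, 0.1]
finger_gap: 72.3
gripper_force: 0.0
time: 6.82
tcp_pos: [536.1, -63.6, 331.3]
ee_rot: [-0.001, 0.212, 0.977, -0.0]
force: [-0.5, 0.6, 0.1]
finger_gap: 85.7
gripper_force: 0.0
[536.11299356 -63.62980676 331.34760761] [-0.45631797  0.58632208  0.12943594] [ 0.61467053  0.11977692 -0.63300082  1.54325135  0.07067597  1.50298384
  1.12425994]
1236 203.64974306630148 ((535.9188842773438, -64.68934631347656), (13.639984130859375, 44.21820831298828), 64.92437744140625) [[513.0, -61.5], [553.0999755859375, -80.19999694824219], [558.7999877929688, -67.9000015258789], [518.7999877929688, -49.099998474121094]]
[553.8621042  175.35078344 232.        ]
shift [ 82.6 225.   -9. ] turn 61.1
```

View pics/w2.png

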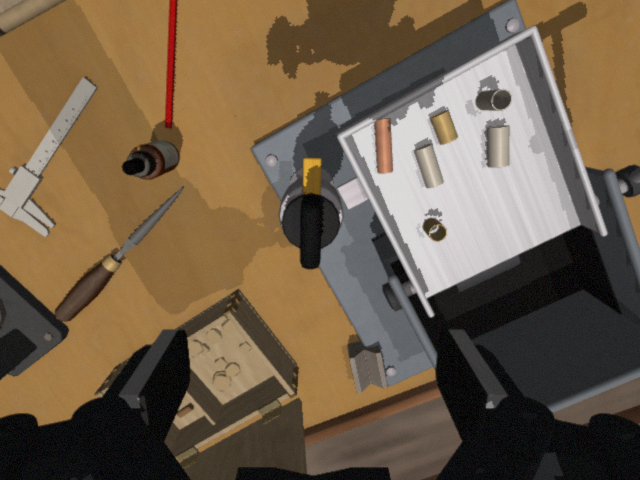

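The latch shows released: the wing is at (311,230), measured at 64.9° where released should be about 4.5+60°. The tongue now points away from the tray, and the offcuts are undisturbed. Next is the lever: I'll cage its T grip between partly closed fingers, outboard of the rod.

```bash
python3 -m pendant '[[[11,30,0],7,0.3],[[22,60,0],14,0.5],[[34,90,0],21,0.5],[[45,120,0],28,0.5],[[57,150,0],35,0.5],[[68,180,0],42,0.5],[[80,210,0],49,0.5],[[91,240,0],56,0.5]]'
python3 -m pendant '[[[0,0,0],2.5,0.5],[[0,0,0],5,0.5],[[0,0,0],5,0.5],[[0,0,0],5,0.5],[[0,0,0],5,0.5],[[0,0,0],5,0.5],[[0,0,0],5,0.5],[[0,0,0],5,0.5]]'
python3 - <<'E'
from h import *
s=manip.state(); R=Rt(s); c=cap('wrist')
T=np.eye(4);T[:3,:3]=R;T[:3,3]=s['tcp_pos']
W=pts(c,T@c['mount']); cv2.imwrite('pics/w3.png',c['image'][...,::-1])
print(s['tcp_pos'],s['force'],s['joint_pos'],s['finger_gap'])
m=(W[...,2]>232)&(W[...,2]<246)&(np.hypot(W[...,0]-554,W[...,1]-175)<45)
p=W[m]; r=cv2.minAreaRect(p[:,:2].astype(np.float32)); print(len(p),np.percentile(p[:,2],[5,50,98]),r,cv2.boxPoints(r).round(1).tolist())
print(tw(-62.7,132,218)); to(tw(-62.7,132,218),4.4)
E
```

```text
time: 7.53
tcp_pos: [552.2, 192.3, 330.8]
ee_rot: [-0.001, 0.64, 0.768, -0.001]
force: [0.9, -0.1, 0.2]
finger_gap: 43.0
gripper_force: 0.0
time: 8.2
tcp_pos: [552.9, 190.7, 332.3]
ee_rot: [-0.0, 0.671, 0.742, -0.0]
force: [-0.9, 0.8, 0.1]
finger_gap: 42.7
gripper_force: 0.0
[552.92697858 190.68731757 332.3233054 ] [-0.90439431  0.78321245  0.14042021] [ 0.18434765  0.23667628 -0.71754512  1.43504189  0.15493705  1.52734297
 -0.42591527] 42.734098619384184
2331 [233.54345837 237.76114393 239.93449799] ((556.7084350585938, 174.37429809570312), (16.713045120239258, 59.50696563720703), 3.765058994293213) [[546.4000244140625, 203.5], [550.2999877929688, 144.10000610351562], [567.0, 145.1999969482422], [563.0999755859375, 204.60000610351562]]
[552.55788072 192.30068023 218.        ]
shift [  1.6  -0.2 114.4] turn 1.3
```

View pics/w3.png

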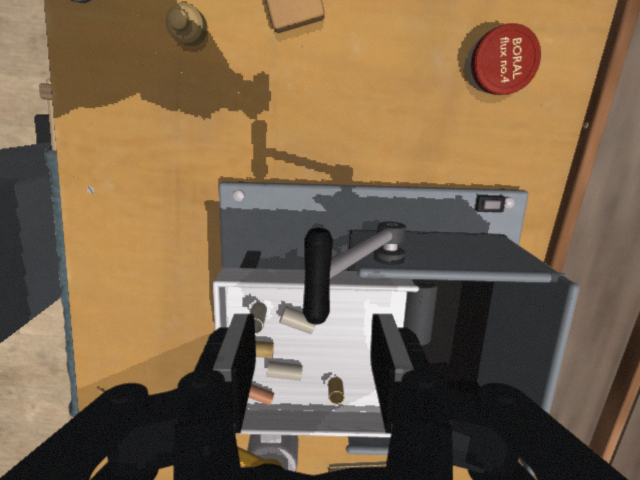

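The grip is at (318,275), centred between the fingers' closing line as planned. I'll descend astride its outer half.

```bash
python3 -m pendant '[[[1.6,1.5,25],1.3,0.5],[[1.6,1.5,50],1.3,0.5],[[1.6,1.5,75],1.3,0.5],[[1.6,1.5,95],1.3,0.5],[[1.6,1.5,114],1.3,0.5],[[1.6,1.5,114],1.3,0.5],[[1.6,1.5,114],1.3,0.6],[[1.6,1.5,114],1.3,0.72]]' 20
python3 -m pendant '[[[0,0,0],0,0.72],[[0,0,0],0,0.72],[[0,0,0],0,0.72],[[0,2,0],0,0.72],[[0,4,0],0,0.72],[[0,6,-1],0,0.72],[[0,8,-2],0,0.72],[[0,8,-2],0,0.72]]'
python3 -c "
from h import *
print(Rt().round(3)); to(tw(-58.7,132,218),4.4)"
```

```text
time: 8.92
tcp_pos: [554.7, 193.1, 219.7]
ee_rot: [0.0, 0.679, 0.734, 0.001]
force: [-0.1, 0.1, -0.7]
finger_gap: 24.8
gripper_force: 0.0
time: 9.58
tcp_pos: [561.9, 193.4, 220.3]
ee_rot: [-0.0, 0.679, 0.734, -0.001]
force: [-5.2, -0.8, 2.0]
finger_gap: 23.9
gripper_force: 2.3
[[-0.078  0.997 -0.001]
 [ 0.997  0.078 -0.   ]
 [-0.    -0.001 -1.   ]]
shift [-0.3 -5.4  2.3] turn 0.1
```

```bash
python3 -m pendant '[[[0,5,-2.5],0,0.72],[[0,11,-5],0,0.72],[[0,18,-8],0,0.72],[[0,26,-10],0,0.72],[[0,34,-12],0,0.72],[[0,43,-13.5],0,0.72],[[0,52,-14],0,0.72],[[0,60,-14.5],0,0.72]]'
python3 -c "
from h import *
to(tw(66.7,132,219),4.4)"
```

```text
time: 10.25
tcp_pos: [622.9, 198.1, 234.8]
ee_rot: [-0.0, 0.679, 0.734, 0.0]
force: [-2.8, 0.6, 1.0]
finger_gap: 23.9
gripper_force: 1.6
shift [-0.5 58.8 15.9] turn 0.0
```

```bash
python3 -m pendant '[[[0,8,0.5],0,0.72],[[0,16,1.5],0,0.72],[[0,24,3],0,0.72],[[0,32,5],0,0.72],[[0,40,8],0,0.72],[[0,47,11],0,0.72],[[0,54,14.5],0,0.72],[[0,59,17],0,0.72]]'
python3 -m pendant '[[[0,0,0],0,0.72],[[0,0,0],0,0.72],[[0,0,0],0,0.72],[[0,0,0],0,0.72],[[0,0,0],0,0.72],[[0,0,0],0,0.72],[[0,0,0],0,0.72],[[0,0,0],0,0.72]]'
python3 -m pendant '[[[0,0,0],0,0.72],[[0,0,0],0,0.72],[[0,0,0],0,0.72],[[0,0,0],0,0.72],[[0,0,0],0,0.72],[[0,0,0],0,0.72],[[0,0,0],0,0.72],[[0,0,0],0,0.72]]'
python3 - <<'E'
from h import *
a=[]
for n in('scene','side'):
    c=cap(n); im=c['image'][...,::-1]; a.append(cv2.resize(im[90:330,150:470] if n=='scene' else im[190:430,230:550],(400,300)))
cv2.imwrite('pics/up.png',np.hstack(a))
E
```

```text
time: 10.92
tcp_pos: [681.6, 202.6, 217.0]
ee_rot: [-0.0, 0.679, 0.734, -0.0]
force: [-1.7, -1.0, 0.8]
finger_gap: 23.7
gripper_force: 0.7
time: 11.58
tcp_pos: [680.7, 202.7, 218.0]
ee_rot: [-0.0, 0.679, 0.734, 0.0]
force: [-1.9, 1.1, -0.4]
finger_gap: 24.0
gripper_force: 0.8
time: 12.25
tcp_pos: [680.9, 202.7, 217.9]
ee_rot: [-0.0, 0.679, 0.734, 0.0]
force: [-1.8, 0.8, 0.1]
finger_gap: 23.5
gripper_force: 0.7
```

View pics/up.png

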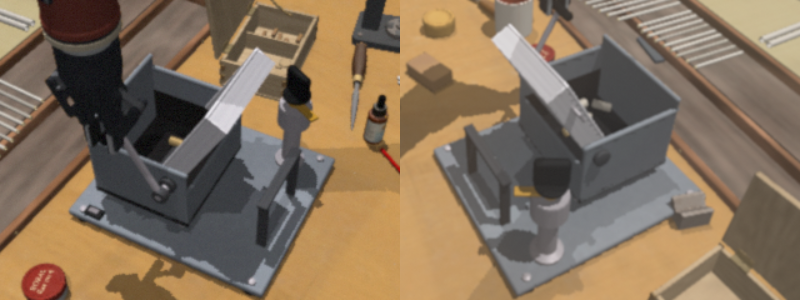

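The tray is steeply tipped, with offcuts visible in the tub at (175,140) on the left and near the tray's lip at (580,108) on the right. I'll push a little further, wait, and look closer.

```bash
python3 -m pendant '[[[0,2,1],0,0.72],[[0,4,2.5],0,0.72],[[0,4,2.5],0,0.72],[[0,4,2.5],0,0.72],[[0,4,2.5],0,0.72],[[0,4,2.5],0,0.72],[[0,4,2.5],0,0.72],[[0,4,2.5],0,0.72]]'
python3 -m pendant '[[[0,0,0],0,0.72],[[0,0,0],0,0.72],[[0,0,0],0,0.72],[[0,0,0],0,0.72],[[0,0,0],0,0.72],[[0,0,0],0,0.72],[[0,0,0],0,0.72],[[0,0,0],0,0.72]]'
python3 - <<'E'
from h import *
c=cap('side'); im=c['image'][...,::-1]; cv2.imwrite('pics/up2.png',cv2.resize(im[200:330,300:480],(720,520),interpolation=cv2.INTER_CUBIC))
E
```

```text
time: 13.02
tcp_pos: [684.8, 202.9, 215.3]
ee_rot: [0.0, 0.679, 0.734, -0.0]
force: [-0.4, -0.8, -0.6]
finger_gap: 24.2
gripper_force: 0.5
time: 13.68
tcp_pos: [684.8, 202.9, 215.4]
ee_rot: [-0.0, 0.679, 0.734, -0.0]
force: [-1.5, -1.5, 0.1]
finger_gap: 23.7
gripper_force: 0.7
```

View pics/up2.png

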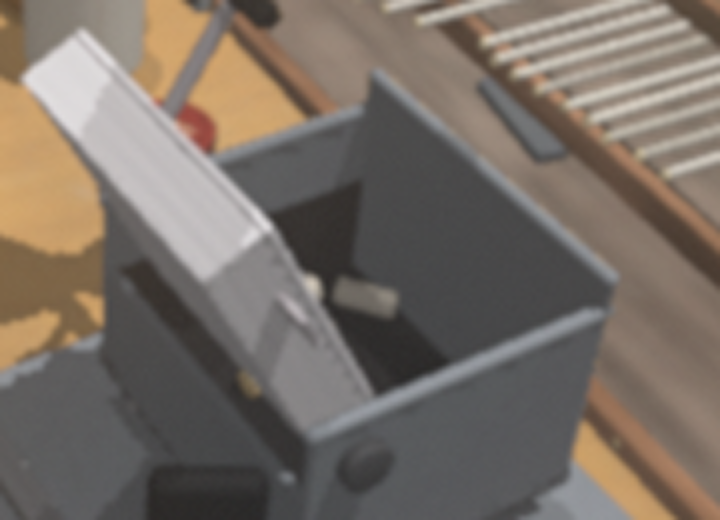

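The lip feature at (290,305) is the tray's lug. Offcuts show in the tub at (365,298) and (310,288), and one through the gap at (248,383). The tray looks empty, so I'll ease the lever back slowly.

```bash
python3 -m pendant '[[[0,-4,-2.5],0,0.72],[[0,-9,-5.5],0,0.72],[[0,-15,-8.5],0,0.72],[[0,-21,-11],0,0.72],[[0,-27,-13.5],0,0.72],[[0,-33,-15.5],0,0.72],[[0,-39,-17],0,0.72],[[0,-45,-18],0,0.72]]'
python3 -m pendant '[[[0,-6,-1],0,0.72],[[0,-12,-1.5],0,0.72],[[0,-18,-2],0,0.72],[[0,-24,-2],0,0.72],[[0,-30,-1.5],0,0.72],[[0,-36,-1],0,0.72],[[0,-42,0],0,0.72],[[0,-48,1],0,0.72]]'
python3 -c "
from h import *
to(tw(-62.7,132,219),4.4)"
```

```text
time: 14.4
tcp_pos: [639.2, 199.5, 233.7]
ee_rot: [0.0, 0.679, 0.734, 0.0]
force: [-1.0, -0.6, -0.5]
finger_gap: 24.1
gripper_force: 0.7
time: 15.07
tcp_pos: [591.4, 195.7, 232.2]
ee_rot: [-0.0, 0.679, 0.734, -0.0]
force: [-1.4, -0.2, -0.2]
finger_gap: 24.0
gripper_force: 0.8
shift [ -0.4 -39.   13.2] turn 0.0
```

```bash
python3 -m pendant '[[[0,-6,1],0,0.72],[[0,-12,3],0,0.72],[[0,-18,5],0,0.72],[[0,-23,7],0,0.72],[[0,-27,9],0,0.72],[[0,-31,11],0,0.72],[[0,-34,12],0,0.72],[[0,-37,13],0,0.72]]'
python3 -m pendant '[[[0,0,0],0,0.72],[[0,0,0],0,0.72],[[0,0,0],0,0.6],[[0,0,0],0,0.5],[[0,0,0],0,0.5],[[0,0,-5],0,0.5],[[0,0,-20],0,0.5],[[0,0,-40],0,0.5]]'
python3 -m pendant '[[[0,0,-30],0,0.5],[[0,0,-60],0,0.5],[[0,0,-90],0,0.5],[[0,0,-120],0,0.5],[[-30,0,-120],0,0.5],[[-60,0,-120],0,0.5],[[-90,0,-120],0,0.5],[[-90,0,-120],0,0.5]]'
python3 - <<'E'
from h import *
s=manip.state(); R=Rt(s); c=cap('wrist')
T=np.eye(4);T[:3,:3]=R;T[:3,3]=s['tcp_pos']; W=pts(c,T@c['mount'])
cv2.imwrite('pics/w5.png',c['image'][...,::-1])
# tray floor height in tumbler frame
d=W[...,:2]-O; x=d@[np.cos(YAW),np.sin(YAW)]; y=d@[-np.sin(YAW),np.cos(YAW)]
for a,b in((-135,-100),(-80,-50),(-30,0)):
    m=(x>a)&(x<b)&(abs(y)<60); print(a,m.sum(),np.nanmedian(W[m][:,2]) if m.sum() else '')
E
```

```text
time: 15.73
tcp_pos: [555.4, 192.9, 219.5]
ee_rot: [0.0, 0.679, 0.734, 0.0]
force: [0.3, 0.0, 0.6]
finger_gap: 23.8
gripper_force: 0.0
time: 16.4
tcp_pos: [554.6, 192.5, 258.8]
ee_rot: [-0.001, 0.679, 0.734, -0.001]
force: [0.2, 0.9, -0.0]
finger_gap: 42.5
gripper_force: 0.0
time: 17.07
tcp_pos: [563.5, 96.0, 379.7]
ee_rot: [0.001, 0.682, 0.731, -0.001]
force: [-0.0, -1.0, -0.1]
finger_gap: 42.8
gripper_force: 0.0
-135 13421 436.26493975221246
-80 6829 122.10761221439759
-30 16031 434.9822485682031
```

View pics/w5.png

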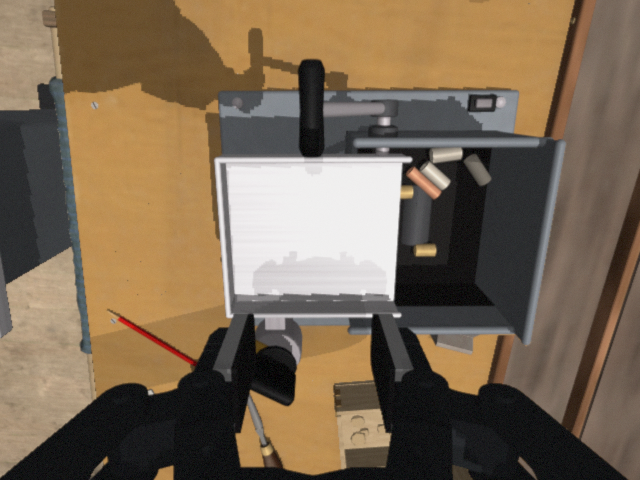

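The tray is level and empty. All six offcuts are in the tub at (445,155), (435,175), (424,182), (477,170), (406,192) and (425,250). I'll check their heights and then hand in.

```bash
python3 - <<'E'
from h import *
s=manip.state(); R=Rt(s); c=cap('wrist')
T=np.eye(4);T[:3,:3]=R;T[:3,3]=s['tcp_pos']; W=pts(c,T@c['mount'])
for u,v in((445,155),(435,175),(424,182),(477,170),(406,192),(425,250)):
    p=np.nanmedian(W[v-1:v+2,u-1:u+2].reshape(-1,3),0); d=p[:2]-O
    print((d@[np.cos(YAW),np.sin(YAW)]).round(),(d@[-np.sin(YAW),np.cos(YAW)]).round(),p[2].round())
print(s['qd'].round(3))
d=np.load('side.npz'); c=cap('side'); W1=pts(c); print('cork',d['W'][247,253].round(),W1[247,253].round())
E
```

```text
79.0 69.0 64.0
70.0 48.0 62.0
60.0 40.0 60.0
114.0 53.0 63.0
41.0 30.0 61.0
67.0 -36.0 61.0
[-0.041  0.005 -0.056 -0.    -0.017 -0.003 -0.031]
cork [505. 365.  30.] [506. 368.  28.]
```

All the offcuts lie on the tub floor inside the limits, and the cork hasn't moved beyond measurement error.

```bash
python3 -m pendant '[[[-90,0,0],0,0.5],[[-90,0,0],0,0.5],[[-90,0,0],0,0.5],[[-90,0,0],0,0.5],[[-90,0,0],0,0.5],[[-90,0,0],0,0.5],[[-90,0,0],0,0.5],[[-90,0,0],0,0.5]]' ; python3 -c "
from rig import manip; print(manip.finish_job())"
```

```text
time: 17.88
tcp_pos: [569.0, 15.0, 379.5]
ee_rot: [-0.0, 0.678, 0.735, 0.0]
force: [-0.2, -0.7, 0.1]
finger_gap: 42.9
gripper_force: 0.0
the job is handed in; nothing more can be done
None
```

The job is handed in at about 18 s of robot time: the latch is released, all six offcuts lie in the tub, the tray is back down level, and the cork has not moved; no verdict came back.

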